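Sort the shutter's fittings and tally them

TASK

Sort the iron fittings lying on the shutter: set both bow handles in the oblong wooden tray and the cupboard turn in the round tin, each put down (not dropped) so that it lies flat on the container's floor with its plate down. When all three are in, press the tally counter's plunger right down to its stop, keep it down for a moment and let it come up again. Leave the keeper on the shutter, and do not shift the turnscrew or the thumb latch.

Things in the scene. Friction and masses are not known exactly. Their poses are not given: they have to be found in the camera images.
- bow_handle_1: One of two identical bow handles. Blackened iron, plate down on the shutter. Origin: centre of the plate's underside, z up. Plate 125 mm long (x), 34 mm wide with round ends, 5 mm thick. In the x-z plane over it a bow of 12 mm bar: straight square middle 46 mm long, centre line 40 mm above the origin (top at 46), legs at x = +/-40 mm. About 0.18 kg.
- bow_handle_2: One of two identical bow handles. Blackened iron, plate down on the shutter. Origin: centre of the plate's underside, z up. Plate 125 mm long (x), 34 mm wide with round ends, 5 mm thick. In the x-z plane over it a bow of 12 mm bar: straight square middle 46 mm long, centre line 40 mm above the origin (top at 46), legs at x = +/-40 mm. About 0.18 kg.
- cupboard_turn: The cupboard turn. Blackened iron, plate down on the shutter. Origin: centre of the plate's underside, z up. Square plate 64 x 64 mm, 5 mm thick, with a round knob 32 mm across on its middle, from 21 to 45 mm above the origin, on a 16 mm stem. About 0.16 kg.
- keeper: Pitted steel keeper that stays on the shutter: plate 80 x 36 mm, 5 mm thick, one end turned up and over into a lip 30 mm high. Origin: centre of the underside. Not to be moved.
- shutter: Green painted shutter panel lying flat on a cast iron turntable, both fixed: 220 mm (x) by 400 mm (y), its flat top 75 mm above the bench. Origin: on the bench under its centre.
- long_tray: Oblong open wooden tray, fixed on the bench: outside 220 mm (x) by 150 mm (y), 32 mm high, walls and floor 5 mm thick. Origin: centre of the underside, on the bench.
- round_tin: Round open tin, fixed on the bench: outside diameter 150 mm, 40 mm high, wall 4 mm, floor 5 mm thick. Origin: centre of the underside, on the bench.
- counter: Tally counter, fixed at the back. Origin: on the bench below the middle of the plunger head's top; its front is -x. A flat dust hood, 180 mm wide (y), spans x = 13 to 77 mm, underside 216 mm above the bench, on posts at x = 50, y = +/-82 mm: a hand straight above the plunger strikes it, one leaning back to -x by 30 to 40 degrees passes in front.
- plunger_top (a point): Centre of the top face of the counter's plunger head (a 32 mm steel disc), 115 mm above the bench when up. Its z axis is the plunger's axis, pointing out of the head: it leans 30 degrees from vertical towards the counter's front (-x of the counter). Press along -z.
- plunger (a joint): Travel of the spring plunger in m: 0 up, 0.012 down at its stop. About 2 N to start it, 6.5 N at the stop; it springs back.
- turnscrew: Boxwood-handled turnscrew, 200 mm long, lying at the back left. Origin: at its middle, underside. Not to be moved.
- thumb_latch: Rusty Suffolk thumb latch, 190 mm long, 36 mm high, lying at the back right. Origin: centre of its underside. Not to be moved.
Mind the look-alikes: they are no part of the job. What is shaped like the counter but green is not meant.

How it is judged:
By the outcome, as a careful person would: the job done as asked, in the order asked, and still so for the second after the job is handed in, with the robot touching nothing.
It also fails if it takes over 72 s, if anything falls off the work surface, if the arm or the gripper's body presses on something with over 40 N, if the wrist force passes 120 N, or if a joint passes its speed limit or range.

ROBOT

A 7-joint arm with a two-finger parallel gripper is mounted at the origin on the work surface. World frame = base frame: x ahead of the robot, y to its left, z up, the work surface at z = 0. Lengths are in m, angles in rad, forces in N, time in s.
With the tool pointing down it reaches from about 0.35 to 0.9 m from the base axis. Payload 8.1 kg.
Tool frame: the origin (TCP) lies midway between the tips of the shut fingers; the grasp point (between the pads) lies 19 mm behind it; z points along the fingers, y is the line along which they close (so a half turn about z gives the same grasp; the last joint's range is limited). The gripper opens to 92 mm and grips with 3 to 60 N. Pads are 19 mm wide; open, the fingers measure 130 mm over their backs; the gripper's body (75 mm by 190 mm) begins 47 mm behind the grasp point.
Start: joints at [-1.256, 0.434, 0.025, 1.573, -0.012, 1.134, -0.075], TCP at [0.254, 0.571, 0.227] pointing down, gripper open.
Joint ranges: [-2.62, 2.62], [-0.44, 2.09], [-1.27, 1.32], [0.08, 2.57], [-1.32, 4.46], [0.12, 2], [-2.74, 2.74]. Speed limits (rad/s): [2.22, 2.22, 3.01, 3.01, 3.14, 3.14, 3.14].

INTERFACE

Orientations are given as a rotation vector (axis times angle).
In Python, from cell import arm gives the robot as it stands.
- The arm moves only by the tool send_rows, never from a script. Its argument "increments" is a list of rows, each a list of 3 entries, a list of its own where there are three numbers: the finger opening in cm, from 0 to 9.18, then the shift along the tool's x, y, z in cm, then the turn, a rotation vector about the tool's x, y, z in rad. A call has 1 to 5 rows; each row shifts and turns the commanded pose from where the row before left it, along the tool's axes as they then stand; what a row does not reach is not made up. A row lasts 1/10 s, in which the tool goes at most 50 mm and 8.59 degrees, less where a joint would pass 70% of its speed; a pose out of reach is approached as far as the arm can. A call is refused whole if a number of a shift passes 5 or a number of a turn 0.15, either way. A call with a gripper value outside its range is refused whole. The fingers move at their own pace and stop on an object; "force" is the grip in N (left out, the last holds). Time passes only in rows, so rows that do not move let the fingers close. It gives the time, the measured TCP pose, the force, the opening and the grip force at its end, in the units of the state.
- arm.observe(): the state, without advancing time (a new reading comes with each control period).
- arm.get_image(name): name is "scene" or "top" or "wrist"; returns the picture (480x640x3 uint8, red, green, blue); there is no depth.
- arm.camera_params(name): a dict with "camera_matrix" (3x3 intrinsics, pixels), "R" (3x3) and "t" (3): a world point X has camera coordinates R X + t. Camera axes: x right, y down, z forward; pixel columns grow to the right and rows downward; lengths in m; the calibration is good to about 2 mm. The wrist camera is an equidistant fisheye: a pixel r from the principal point sees the ray r / f radians off the axis. A picture is of the moment at which its call begins: read the wrist's pose just before it. camera_params takes no time and is no camera call; for the wrist camera it gives the pose at the moment of the call.
- arm.sign_off(): hands the job in; it is judged then, once.
The state is a dict: "clock": time; "joints": joint angles; "dq": joint speeds; "joint_efforts": joint torques, N m; "position": TCP position; "ee_rot": TCP orientation; "force": force on the tool from outside, world axes, zero at the start; "ft_torque": the same for the moment, N m; "width": opening from 0.0 (shut) to 1.0 (fully open); "gripper_force": force on a finger pad.
Only numpy, scipy, OpenCV 4.12 (cv2) and the standard library are available. Lean on these libraries where they do the work, as an engineer would, in place of code of your own. Each camera call takes 0.05 s, during which the arm holds its last target. There are 200 camera calls.

## Working session

There is one attempt and no reset: what is moved stays moved. The work goes in short steps, Python scripts to look and compute and a tool call to move; the robot and the scene stay as the last step left them, time stands still between calls to the robot, and variables do not carry over. Pictures are saved under pics/ and viewed, at most 10 in all, crops included, and the job is handed in when it is done.

Besides the shell and the picture viewer there is one more tool, called as a command line: name --argument value ..., lists and objects as JSON in quotes. send_rows: Moves the arm, as the interface text tells. Its arguments: {"type":"object","properties":{"increments":{"type":"array"},"force":{"type":"number"}},"required":["increments"]}

```bash
ls; mkdir -p pics
python3 - <<'E'
from cell import arm
import cv2,numpy as np
s=arm.observe(); print({k:np.round(v,3).tolist() for k,v in s.items()})
for n in("scene","top"):
    im=arm.get_image(n); cv2.imwrite(f"pics/{n}0.png",im[:,:,::-1])
    p=arm.camera_params(n); print(n,{k:np.round(v,3).tolist() for k,v in p.items()})
E
```

```text
pics
{'clock': 0.0, 'joints': [-1.256, 0.435, 0.025, 1.574, -0.012, 1.134, -0.075], 'dq': [-0.001, 0.001, -0.001, -0.002, -0.001, -0.001, -0.0], 'joint_efforts': [-0.001, -66.787, 0.984, -31.446, -0.061, 0.043, 0.0], 'position': [0.253, 0.571, 0.226], 'ee_rot': [-0.652, -3.073, 0.003], 'force': [-0.937, -0.02, -0.193], 'ft_torque': [0.026, 0.019, 0.001], 'gripper_force': 0.0, 'width': 1.001}
scene {'camera_matrix': [[603.535, 0.0, 316.602], [0.0, 603.535, 242.858], [0.0, 0.0, 1.0]], 'R': [[-0.179, 0.984, 0.001], [0.782, 0.143, -0.607], [-0.597, -0.108, -0.795]], 't': [0.085, -0.316, 1.817]}
top {'camera_matrix': [[497.187, 0.0, 324.072], [0.0, 497.187, 236.658], [0.0, 0.0, 1.0]], 'R': [[-0.029, -0.999, -0.026], [-0.988, 0.032, -0.15], [0.151, 0.021, -0.988]], 't': [0.027, 0.516, 1.278]}
```

View pics/top0.png

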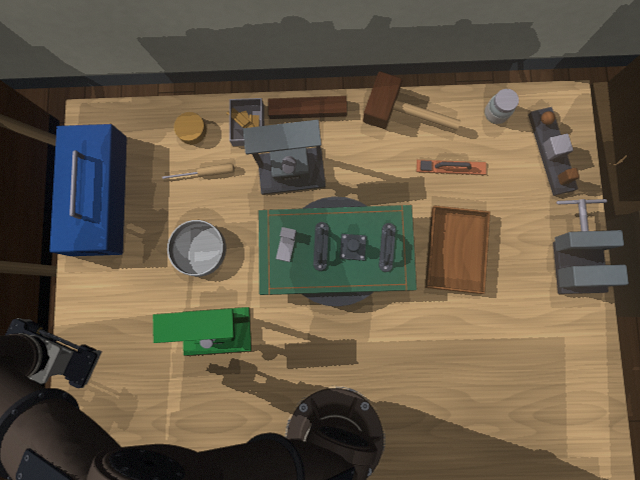

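View pics/scene0.png

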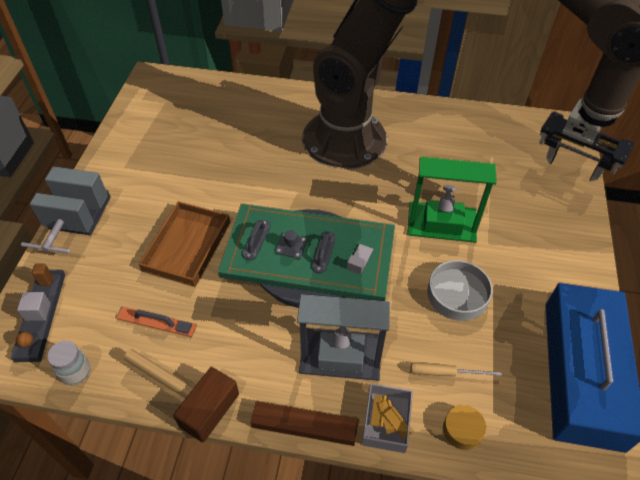

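Grey counter at top px (285,165) and scene (342,340); the green one at top (215,330) is the look-alike. Handles are at top (321,246) and (388,247), turn at (353,246), keeper at (287,245), tin at (197,248), tray at (458,250). I'll confirm these in one enlarged crop.

Run:
```python
import cv2,numpy as np
t=cv2.imread("pics/top0.png");s=cv2.imread("pics/scene0.png")
a=cv2.resize(t[200:300,265:425],(800,500)[:2],interpolation=cv2.INTER_CUBIC)[100:400]
b=cv2.resize(s[200:380,220:400],(400,400),interpolation=cv2.INTER_CUBIC)[:300]
c=cv2.resize(t[115:200,225:338],(400,300),interpolation=cv2.INTER_CUBIC)
cv2.imwrite("pics/crop1.png",np.vstack([a,np.hstack([b,c])]))
```

```text
(no output)
```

View pics/crop1.png

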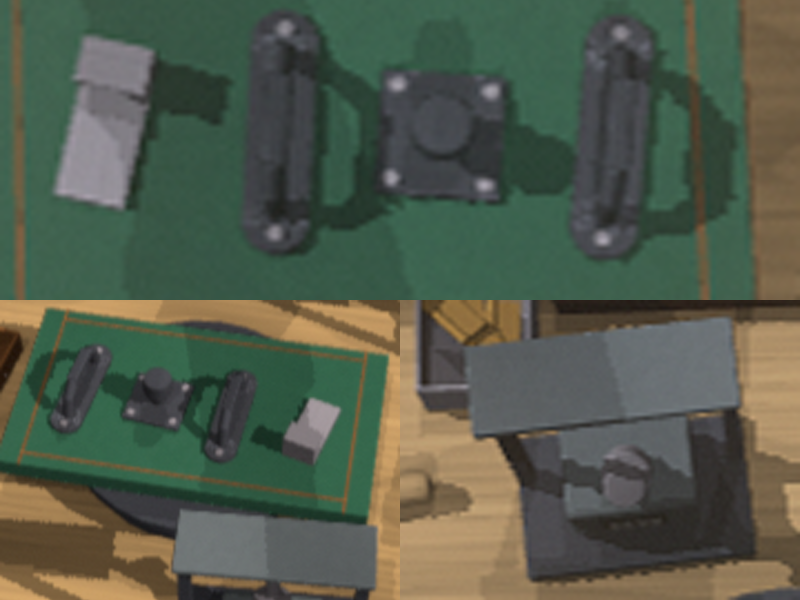

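The crop confirms it: two bows at (322,246) and (387,247), the square-plate turn with its knob at (353,247), the keeper light grey, and the counter grey with a steel plunger at about (289,165).

```bash
cat > h.py <<'E'
import cv2,numpy as np
from scipy.spatial.transform import Rotation as Ro
from cell import arm
P={n:arm.camera_params(n) for n in("scene","top")}
def ray(n,px):
    p=P[n];K,R,t=[np.array(p[k]) for k in("camera_matrix","R","t")]
    return -R.T@t, R.T@np.linalg.solve(K,np.r_[px,1.])
def cast(n,px,z):
    o,d=ray(n,px);return o+d*(z-o[2])/d[2]
def tri(a,b):
    (o,d),(p,e)=ray("top",a),ray("scene",b)
    s=np.linalg.lstsq(np.c_[d,-e],p-o,rcond=None)[0]
    x,y=o+d*s[0],p+e*s[1];return (x+y)/2,np.linalg.norm(x-y)
def proj(n,X):
    p=P[n];c=np.array(p["R"])@X+p["t"];q=np.array(p["camera_matrix"])@c;return q[:2]/q[2]
E
python3 - <<'E'
from h import *
np.set_printoptions(precision=4,suppress=True)
def blobs(n,m,lo,box):
    x0,y0,x1,y1=box;k=np.zeros_like(m);k[y0:y1,x0:x1]=m[y0:y1,x0:x1]
    return [c for c in cv2.findContours(k,cv2.RETR_EXTERNAL,cv2.CHAIN_APPROX_NONE)[0] if cv2.contourArea(c)>lo]
def plane(n,c,z):
    return np.array([cast(n,q,z)[:2] for q in c[:,0].astype(float)])
def rect(pts):
    (cx,cy),(w,h),a=cv2.minAreaRect((pts*1000).astype(np.float32))
    return np.round([cx,cy,w,h,a],1)
im={n:cv2.imread(f"pics/{n}0.png") for n in P}
hsv={n:cv2.cvtColor(im[n],cv2.COLOR_BGR2HSV) for n in P}
for n,box in(("top",(268,215,405,275)),("scene",(235,212,340,280))):
    H=hsv[n]; m=((H[...,1]<75)&(H[...,2]<130)).astype(np.uint8)
    for c in blobs(n,m,60,box): print("iron",n,c[:,0].mean(0),rect(plane(n,c,.08)))
    g=((H[...,0]>60)&(H[...,0]<90)&(H[...,1]>90)).astype(np.uint8)
    for c in blobs(n,g,2000,(200,195,440,305)): print("shutter",n,rect(plane(n,c,.075)))
# screws
for nm,l in dict(h1=[(322,225.6),(320,266.4)],h2=[(389.2,226.4),(385.4,267.6)],turn=[(344.4,236.6),(363.2,238.2),(343.2,255.4),(362.2,257.2)]).items():
    q=np.array([cast("top",p,.08)[:2] for p in l]);print(nm,q.mean(0),q.tolist())
H=hsv["top"]
m=((H[...,0]<14)&(H[...,1]>110)).astype(np.uint8)
for c in blobs("top",m,1500,(415,195,500,305)): print("tray",c[:,0].mean(0),rect(plane("top",c,.032)))
H=hsv["scene"];m=((H[...,0]<14)&(H[...,1]>110)).astype(np.uint8)
for c in blobs("scene",m,1500,(130,195,232,290)): print("tray s",c[:,0].mean(0),rect(plane("scene",c,.032)))
for n,box in(("top",(160,215,232,282)),("scene",(420,255,500,325))):
    H=hsv[n];m=(H[...,1]<60).astype(np.uint8)
    for c in blobs(n,m,800,box):
        p=plane(n,c,.04);print("tin",n,cv2.minEnclosingCircle((p*1000).astype(np.float32)),rect(p))
print("plunger",tri((288.6,164.4),(342,338)))
H=hsv["top"];m=((H[...,1]>40)&(H[...,1]<110)&(H[...,0]>75)&(H[...,0]<110)&(H[...,2]>60)).astype(np.uint8)
for c in blobs("top",m,500,(235,115,330,160)): print("hood",c[:,0].mean(0),rect(plane("top",c,.222)))
big=[cv2.resize(im["scene"][290:380,290:400],(800,655),interpolation=cv2.INTER_CUBIC)[:590]]
cv2.imwrite("pics/crop2.png",big[0])
E
```

```text
iron top [352.6598 246.7216] [482.1 -61.2  65.8  65.5  83.3]
iron top [289.4375 240.575 ] [489.8  94.2  79.8  86.4  74.2]
iron top [391.515  251.1018] [ 478.3 -159.2   60.9  123.9   87. ]
iron top [320.7207 246.2162] [486.9  20.2  37.2 124.7  83.9]
shutter top [477.8 -12.2 183.  328.5   0. ]
iron scene [323.5104 252.    ] [489.1  19.9  36.1 126.4  85.4]
iron scene [290.954  244.7701] [478.6 -60.8  65.6  77.3  83.5]
iron scene [256.0532 239.117 ] [ 481.  -150.3   38.8  127.2   82.3]
shutter scene [479.  -18.9 181.8 340.8   0.2]
shutter scene [488.9 -18.7 230.  395.7   0.1]
h1 [0.4867 0.0193] [[0.539295901943465, 0.015278277095313954], [0.43414051127192743, 0.023310567147305117]]
h2 [ 0.4787 -0.1498] [[0.5315136314733745, -0.15711129196650045], [0.4259667303282651, -0.142406133845048]]
turn [ 0.4816 -0.063 ] [[0.508779034697686, -0.04135900462440296], [0.5030762122040132, -0.08929565839815637], [0.4604170659680038, -0.036620043098843896], [0.45428932365622277, -0.08478082319191507]]
tray [449.7318 251.3103] [ 473.7 -339.4  152.5  218.7   82. ]
tray s [187.596  243.3811] [ 485.7 -337.5  161.   232.    82. ]
tin top ((496.1427001953125, 353.66888427734375), 79.3899154663086) [497.7 353.  156.1 150.   88.3]
tin scene ((511.5517883300781, 353.2082824707031), 85.93798828125) [511.5 352.7 147.7 171.2  76.3]
plunger (array([0.7084, 0.0994, 0.0705]), np.float64(0.00011499790809278346))
```

View pics/crop2.png

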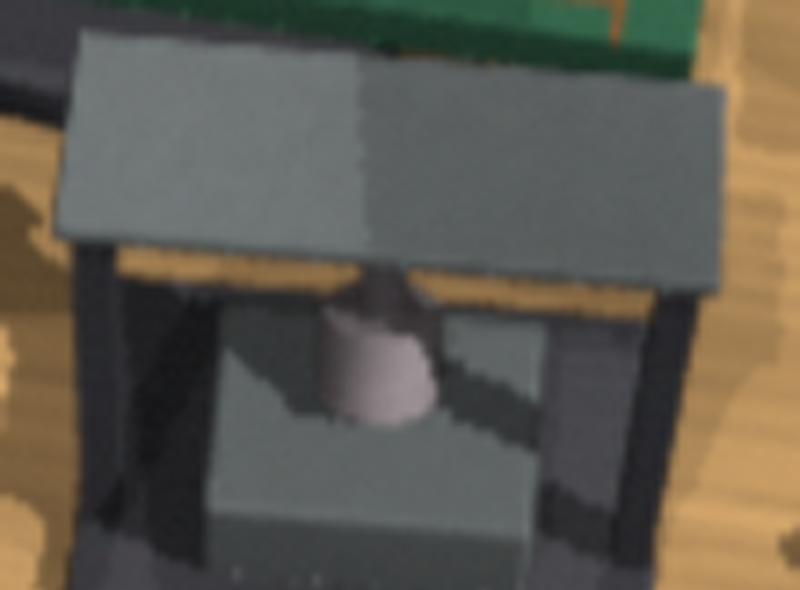

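```bash
cat >> h.py <<'E'
def plan(pos,yaw_y,tilt=0,axis=None):
    """deltas from the present pose: first turn, then shift in the turned tool axes. yaw_y: world heading (deg) of tool y"""
    s=arm.observe();R=Ro.from_rotvec(s["ee_rot"]).as_matrix()
    y=np.array([np.cos(np.radians(yaw_y)),np.sin(np.radians(yaw_y)),0])
    z=np.array([0,0,-1.]); T=np.c_[np.cross(y,z),y,z]
    T=Ro.from_rotvec(y*np.radians(tilt)).as_matrix()@T
    print("clock",round(s["clock"],2),"pos",np.round(s["position"],4),"turn",np.round(Ro.from_matrix(R.T@T).as_rotvec(),3),
      "shift now-axes",np.round(100*R.T@(np.array(pos)-s["position"]),2),"shift turned-axes",np.round(100*T.T@(np.array(pos)-s["position"]),2),"toolz",np.round(R[:,2],3),"tz",np.round(T[:,2],3))
E
python3 - <<'E'
from h import *
np.set_printoptions(precision=4,suppress=True)
print("cam",[-np.array(p["R"]).T@p["t"] for p in P.values()])
print("plunger",cast("top",(288.8,164.8),.115))
for l in [[(246.2,153.1),(321,144.7)],[(243.4,128.3),(318.2,119.9)]]:
    q=np.array([cast("top",p,.22) for p in l]);d=q[1]-q[0];print("hood",q.tolist(),np.linalg.norm(d),np.degrees(np.arctan2(d[1],d[0]))+90)
for l in [(153,315),(233,308),(235,335),(153,342)]: print("green",cast("top",l,.22))
# tin: inner ellipse & rim bottoms
for l in [(168,248),(224,248),(196,220),(196,276)]: print("tin",cast("top",l,.04))
for l in [(434,207),(490,209),(486,296),(427,291)]: print("tray",cast("top",l,.032))
plan([.487,.0197,.5],85)
E
```

```text
cam [array([1.3472, 0.1577, 1.252 ]), array([ 0.3176, -0.016 ,  1.3414])]
plunger [0.6937 0.0949 0.115 ]
hood [[0.6935652426399981, 0.18522259254410928, 0.21999999999999997], [0.7075320238325624, 0.008770455049804556, 0.21999999999999997]] 0.17700403329639128 4.525718137251047
hood [[0.7548682266248778, 0.1915851577626904, 0.21999999999999997], [0.7688631199463634, 0.0137093253012258, 0.21999999999999997]] 0.17842552735788336 4.498643199223835
green [0.3233 0.3974 0.22  ]
green [0.3337 0.2167 0.22  ]
green [0.2741 0.2123 0.22  ]
green [0.2638 0.396  0.22  ]
tin [0.4994 0.4277 0.04  ]
tin [0.4946 0.2779 0.04  ]
tin [0.5727 0.3535 0.04  ]
tin [0.4226 0.3519 0.04  ]
tray [ 0.5883 -0.2844  0.032 ]
tray [ 0.5778 -0.4323  0.032 ]
tray [ 0.3483 -0.404   0.032 ]
tray [ 0.3657 -0.2525  0.032 ]
clock 0.1 pos [0.2535 0.5708 0.226 ] turn [-0.001 -0.    -0.331] shift now-axes [-43.71 -40.93 -27.33] shift turned-axes [-28.06 -52.86 -27.4 ] toolz [-0.    -0.001 -1.   ] tz [ 0.  0. -1.]
```

send_rows --increments '[[4,[-4,0,-0.5],[0,0,-0.11]],[4,[-4,0,0],[0,0,-0.11]],[4,[-4,0,0],[0,0,-0.11]],[4,[-4,-3,0],[0,0,0]],[4,[-4,-4,0],[0,0,0]]]' --force 30

```text
clock: 0.6
position: [0.4383, 0.4625, 0.2309]
ee_rot: [-0.137, -3.138, 0.001]
force: [0.7, 0.2, 0.3]
width: 0.614
gripper_force: 0.0
```

```bash
python3 -c "
from h import *
plan([.487,.0197,.2],85)"
```

```text
clock 0.6 pos [0.4383 0.4625 0.2309] turn [-0. -0.  0.] shift now-axes [ -8.7  -43.69   3.1 ] shift turned-axes [ -8.71 -43.69   3.09] toolz [-0. -0. -1.] tz [ 0.  0. -1.]
```

send_rows --increments '[[4,[-1,-4.5,0],[0,0,0]],[4,[-1,-4.5,0],[0,0,0]],[4,[-1,-4.5,0],[0,0,0]],[4,[-1,-4.5,0],[0,0,0]],[4,[-1,-4.5,0.5],[0,0,0]]]'

```text
clock: 1.1
position: [0.467, 0.233, 0.227]
ee_rot: [0.138, 3.138, 0.001]
force: [0.3, -0.1, -0.3]
width: 0.438
gripper_force: 0.0
```

send_rows --increments '[[4,[-1,-4.5,0.5],[0,0,0]],[4,[-1,-4.5,0.5],[0,0,0]],[4,[-0.5,-4.5,0.5],[0,0,0]],[4,[-0.3,-4.5,0.5],[0,0,0]],[4,[0,-2,0.5],[0,0,0]]]'

```text
clock: 1.6
position: [0.4767, 0.0284, 0.2015]
ee_rot: [-0.146, -3.138, 0.002]
force: [0.3, 0.3, 0.7]
width: 0.432
gripper_force: 0.0
```

send_rows --increments '[[4,[0,0,0],[0,0,0]],[4,[0,0,0],[0,0,0]]]'

```text
clock: 1.8
position: [0.4771, 0.0333, 0.2016]
ee_rot: [-0.139, -3.138, -0.001]
force: [0.5, -0.5, 0.6]
width: 0.434
gripper_force: 0.0
```

```bash
python3 -c "
from h import *
plan([.487,.0197,.096],85)
cv2.imwrite('pics/w1.png',arm.get_image('wrist')[:,:,::-1])"
```

```text
clock 1.8 pos [0.4771 0.0333 0.2016] turn [ 0.    -0.    -0.001] shift now-axes [-1.11 -1.27 10.56] shift turned-axes [-1.11 -1.27 10.56] toolz [-0.  0. -1.] tz [ 0.  0. -1.]
```

View pics/w1.png

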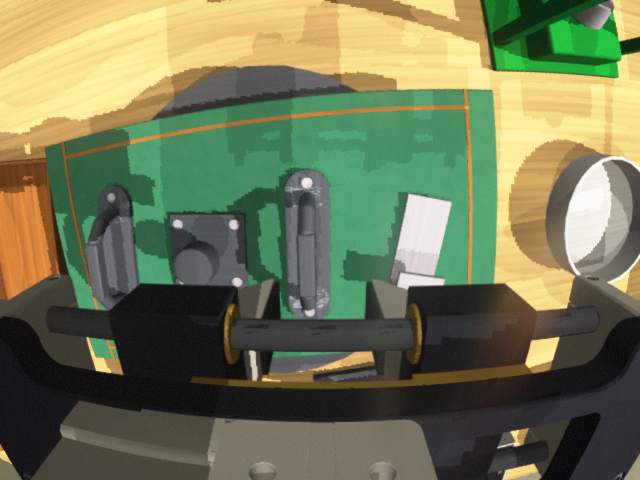

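The wrist view shows handle 1 between the fingers with screws at (306,183) and (311,312). The turn's screws are at (178,219), (237,216) and (236,281). I'll cross-check the positions with these.

```bash
cat >> h.py <<'E'
def wcast(px,z):
    p=arm.camera_params("wrist");K,R,t=[np.array(p[k]) for k in("camera_matrix","R","t")]
    v=(np.array(px)-K[:2,2])/[K[0,0],K[1,1]];r=np.linalg.norm(v)
    d=R.T@np.r_[np.sin(r)*v/r,np.cos(r)];o=-R.T@t;return o+d*(z-o[2])/d[2]
E
python3 -c "
from h import *
for p in [(306,183),(311,312),(178,219),(237,216),(236,281),(111,197)]: print(p,wcast(p,.08).round(4))"
```

```text
(306, 183) [0.4357 0.0247 0.08  ]
(311, 312) [0.5426 0.0182 0.08  ]
(178, 219) [ 0.4534 -0.0819  0.08  ]
(237, 216) [ 0.4561 -0.0317  0.08  ]
(236, 281) [ 0.5099 -0.0408  0.08  ]
(111, 197) [ 0.4275 -0.1428  0.08  ]
```

send_rows --increments '[[4,[-0.6,-0.6,0],[0,0,0]],[4,[-0.6,-0.6,0],[0,0,0]],[4,[0,0,3],[0,0,0]],[4,[0,0,3],[0,0,0]],[4,[0,0,2.5],[0,0,0]]]'

```text
clock: 2.35
position: [0.4886, 0.0201, 0.1155]
ee_rot: [0.137, 3.138, -0.0]
force: [0.6, -0.9, -0.7]
width: 0.433
gripper_force: 0.0
```

send_rows --increments '[[4,[0,0,1],[0,0,0]],[4,[0,0,1],[0,0,0]],[4,[0,0,0],[0,0,0]],[0,[0,0,0],[0,0,0]],[0,[0,0,0],[0,0,0]]]'

```text
clock: 2.85
position: [0.4889, 0.0202, 0.0977]
ee_rot: [0.138, 3.137, 0.001]
force: [0.6, -0.2, -0.8]
width: 0.311
gripper_force: 0.0
```

send_rows --increments '[[0,[0,0,0],[0,0,0]],[0,[0,0,0],[0,0,0]],[0,[0,0,0],[0,0,0]]]'

```text
clock: 3.15
position: [0.4884, 0.0204, 0.0971]
ee_rot: [0.138, 3.138, 0.001]
force: [1.2, 1.5, 2.2]
width: 0.125
gripper_force: 30.0
```

send_rows --increments '[[0,[0,0,-2],[0,0,0]],[0,[0,0,-4],[0,0,0]],[0,[0,0,-2],[0,0,0.05]],[0,[-0.4,-3,0],[0,0,0]],[0,[-0.4,-4,0],[0,0,0]]]'

```text
clock: 3.65
position: [0.4871, -0.0491, 0.1775]
ee_rot: [0.209, 3.133, 0.002]
force: [0.6, -1.5, -1.8]
width: 0.124
gripper_force: 30.0
```

send_rows --increments '[[0,[-0.4,-4,0],[0,0,0]],[0,[-0.4,-4,0],[0,0,0]],[0,[-0.4,-4,0],[0,0,0]],[0,[-0.4,-4,0],[0,0,0]],[0,[-0.4,-4,0],[0,0,0]]]'

```text
clock: 4.15
position: [0.4782, -0.2526, 0.1766]
ee_rot: [-0.216, -3.134, -0.0]
force: [0.7, 0.5, -3.0]
width: 0.129
gripper_force: 30.0
```

send_rows --increments '[[0,[-0.3,-4,0],[0,0,0]],[0,[-0.3,-4,0],[0,0,0]],[0,[0,-3.9,0],[0,0,0]],[0,[0,0,0],[0,0,0]],[0,[0,0,0],[0,0,0]]]'

```text
clock: 4.65
position: [0.4674, -0.3706, 0.1762]
ee_rot: [-0.22, -3.133, -0.001]
force: [-0.2, 0.3, -2.1]
width: 0.131
gripper_force: 30.0
```

```bash
python3 -c "
from h import *
plan([.468,-.370,.029],82);s=arm.observe();print(s['width'],s['gripper_force'])
a=arm.get_image('top')[180:320,240:500,::-1];w=arm.get_image('wrist')[:,:,::-1]
a=cv2.resize(a,(520,280));w=cv2.resize(w,(400,300))
o=np.zeros((580,520,3),np.uint8);o[:280]=a;o[280:,:400]=w
cv2.imwrite('pics/w2.png',o)"
```

```text
clock 4.65 pos [ 0.4674 -0.3706  0.1762] turn [ 0.    -0.001 -0.001] shift now-axes [-0.06  0.06 14.72] shift turned-axes [-0.05  0.07 14.72] toolz [-0.001  0.    -1.   ] tz [ 0.  0. -1.]
0.1306431378325272 29.98553216457367
```

View pics/w2.png

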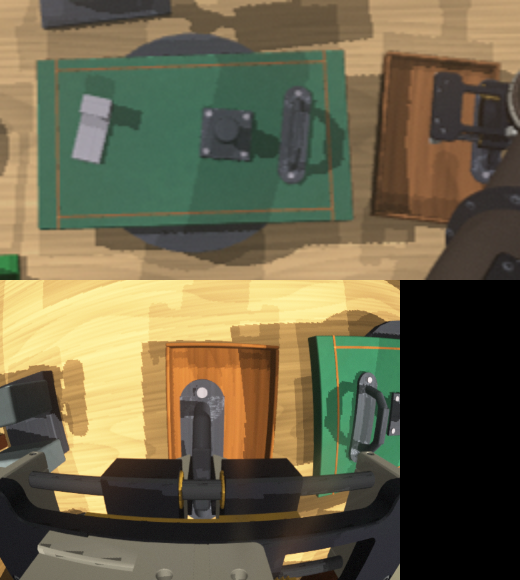

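Handle 1 is held level above the tray's far half, with its near end at crop (202,393) inside the walls. Lowering it now.

send_rows --increments '[[0,[0,0,4],[0,0,0]],[0,[0,0,4],[0,0,0]],[0,[0,0,3.5],[0,0,0]],[0,[0,0,2],[0,0,0]],[0,[0,0,0.9],[0,0,0]]]'

```text
clock: 5.25
position: [0.468, -0.3672, 0.0306]
ee_rot: [-0.213, -3.132, -0.004]
force: [-0.4, 0.4, -2.2]
width: 0.127
gripper_force: 30.0
```

send_rows --increments '[[0,[0,0,0.2],[0,0,0]],[0,[0,0,0.1],[0,0,0]],[0,[0,0,0.1],[0,0,0]],[0,[0,0,0],[0,0,0]]]'

```text
clock: 5.65
position: [0.469, -0.3702, 0.0297]
ee_rot: [0.216, 3.133, -0.001]
force: [-0.1, -0.5, -1.4]
width: 0.128
gripper_force: 30.0
```

send_rows --increments '[[0,[0,0,0.1],[0,0,0]],[0,[0,0,0.1],[0,0,0]],[0,[0,0,0],[0,0,0]],[0,[0,0,0],[0,0,0]]]'

```text
clock: 6.05
position: [0.4686, -0.37, 0.0272]
ee_rot: [0.216, 3.133, -0.0]
force: [-1.0, 1.1, 4.3]
width: 0.129
gripper_force: 30.0
```

send_rows --increments '[[0,[0,0,0.1],[0,0,0]],[0,[0,0,0],[0,0,0]],[0,[0,0,0],[0,0,0]]]'

```text
clock: 6.35
position: [0.4687, -0.3697, 0.0269]
ee_rot: [0.216, 3.133, 0.001]
force: [-3.3, 5.5, 15.6]
width: 0.127
gripper_force: 30.0
```

send_rows --increments '[[2.8,[0,0,0],[0,0,0]],[2.8,[0,0,0],[0,0,0]],[2.8,[0,0,0],[0,0,0]],[2.8,[0,0,-1],[0,0,0]],[2.8,[0,0,-2],[0,0,0]]]'

```text
clock: 6.85
position: [0.4674, -0.3693, 0.0551]
ee_rot: [-0.216, -3.131, -0.002]
force: [0.5, -0.9, -0.1]
width: 0.305
gripper_force: 0.0
```

send_rows --increments '[[4,[0,0,-4],[0,0,0]],[4,[0,0,-4],[0,0,0]],[4,[0,0,-4],[0,0,0]],[4,[0.4,3,0],[0,0,0]],[4,[0.4,4,0],[0,0,0]]]'

```text
clock: 7.35
position: [0.4702, -0.3014, 0.1779]
ee_rot: [0.223, 3.13, -0.004]
force: [0.9, 0.3, -0.7]
width: 0.433
gripper_force: 0.0
```

send_rows --increments '[[4,[0.4,4,0],[0,0,0]],[4,[0.4,4,0],[0,0,0]],[4,[0.4,4,0],[0,0,0]],[4,[0,3,0],[0,0,0]],[4,[0,0,0],[0,0,0]]]'

```text
clock: 7.85
position: [0.4795, -0.1445, 0.1763]
ee_rot: [0.206, 3.134, 0.003]
force: [-0.1, 0.2, 0.2]
width: 0.435
gripper_force: 0.0
```

send_rows --increments '[[4,[0,0,0],[0,0,0]]]'

```text
clock: 7.95
position: [0.479, -0.149, 0.1763]
ee_rot: [0.214, 3.134, -0.0]
force: [0.4, -0.7, 0.5]
width: 0.437
gripper_force: 0.0
```

```bash
python3 -c "
from h import *
plan([.4795,-.149,.0965],82)
w=arm.get_image('wrist')[:,:,::-1]
cv2.imwrite('pics/w3.png',w)"
```

```text
clock 7.95 pos [ 0.479  -0.149   0.1763] turn [-0.     0.001  0.003] shift now-axes [-0.05  0.    7.98] shift turned-axes [-0.05  0.    7.98] toolz [ 0.001 -0.    -1.   ] tz [ 0.  0. -1.]
```

View pics/w3.png

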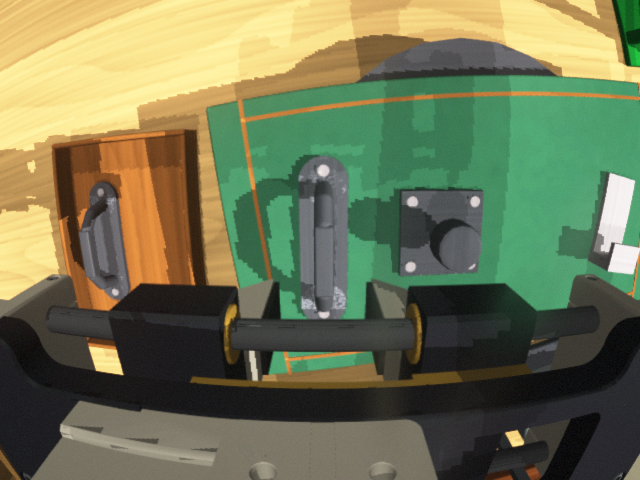

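Handle 2 is centred between the fingers, with screws at (322,170) and (323,313). Handle 1 lies flat in the tray. Grasping handle 2.

send_rows --increments '[[4,[0,0,3],[0,0,0]],[4,[0,0,3],[0,0,0]],[4,[0,0,1.5],[0,0,0]],[4,[0,0,0.5],[0,0,0]],[4,[0,0,0],[0,0,0]]]'

```text
clock: 8.5
position: [0.4784, -0.1504, 0.0955]
ee_rot: [-0.219, -3.133, 0.001]
force: [1.1, -1.0, -0.0]
width: 0.437
gripper_force: 0.0
```

send_rows --increments '[[0,[0,0,0],[0,0,0]],[0,[0,0,0],[0,0,0]],[0,[0,0,0],[0,0,0]],[0,[0,0,0],[0,0,0]],[0,[0,0,0],[0,0,0]]]'

```text
clock: 9.0
position: [0.4791, -0.149, 0.0961]
ee_rot: [0.216, 3.133, 0.0]
force: [-1.4, 0.7, 2.5]
width: 0.125
gripper_force: 30.0
```

send_rows --increments '[[0,[0,0,-2],[0,0,0]],[0,[0,0,-3],[0,0,0]],[0,[0,0,-3],[0,0,0]],[0,[-0.4,-3,0],[0,0,0]],[0,[-0.4,-4,0],[0,0,0]]]'

```text
clock: 9.5
position: [0.4782, -0.2183, 0.1767]
ee_rot: [0.209, 3.133, 0.001]
force: [1.0, -0.6, -2.0]
width: 0.126
gripper_force: 30.0
```

send_rows --increments '[[0,[-0.4,-4,0],[0,0,0]],[0,[-0.4,-3.2,0],[0,0,0]],[0,[-0.4,-2,0],[0,0,0]],[0,[0,0,0],[0,0,0]],[0,[0,0,0],[0,0,0]]]'

```text
clock: 10.0
position: [0.4759, -0.3122, 0.1753]
ee_rot: [-0.217, -3.133, -0.001]
force: [-0.4, 0.7, -2.4]
width: 0.125
gripper_force: 30.0
```

```bash
python3 -c "
from h import *
plan([.476,-.312,.0285],82)
for p in [(101,192),(119,291)]: pass
w=arm.get_image('wrist')[:,:,::-1]
cv2.imwrite('pics/w4.png',w)"
```

```text
clock 10.0 pos [ 0.4759 -0.3122  0.1753] turn [ 0.001 -0.001  0.001] shift now-axes [-2.000e-02  1.000e-02  1.468e+01] shift turned-axes [-0.    0.02 14.68] toolz [-0.001  0.001 -1.   ] tz [ 0.  0. -1.]
```

View pics/w4.png

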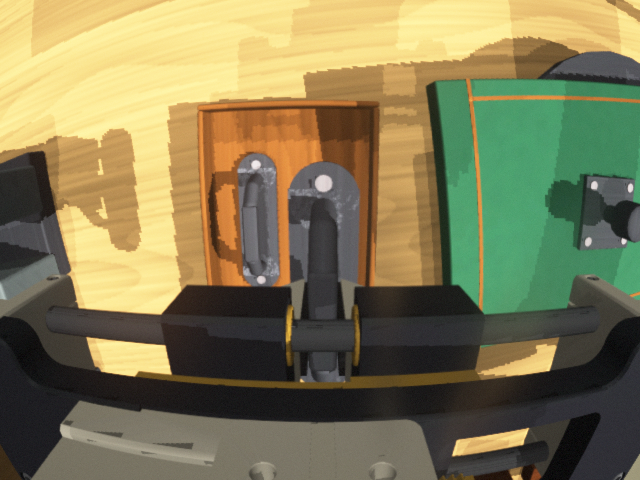

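Handle 2 hangs at px (323,183), clear of handle 1 (256,220) and inside the walls. Lowering it.

send_rows --increments '[[0,[0,0,4],[0,0,0]],[0,[0,0,4],[0,0,0]],[0,[0,0,3.5],[0,0,0]],[0,[0,0,2],[0,0,0]],[0,[0,0,0.9],[0,0,0]]]'

```text
clock: 10.55
position: [0.4755, -0.3101, 0.0297]
ee_rot: [-0.213, -3.131, -0.003]
force: [-0.7, 0.3, -1.3]
width: 0.129
gripper_force: 30.0
```

send_rows --increments '[[0,[0,0,0.2],[0,0,0]],[0,[0,0,0.1],[0,0,0]],[0,[0,0,0.1],[0,0,0]],[0,[0,0,0],[0,0,0]],[0,[0,0,0],[0,0,0]]]'

```text
clock: 11.05
position: [0.4767, -0.3126, 0.0284]
ee_rot: [0.216, 3.133, -0.001]
force: [0.6, 0.3, -1.5]
width: 0.126
gripper_force: 30.0
```

send_rows --increments '[[0,[0,0,0.1],[0,0,0]],[0,[0,0,0],[0,0,0]],[0,[0,0,0],[0,0,0]]]'

```text
clock: 11.35
position: [0.4763, -0.3125, 0.0267]
ee_rot: [0.217, 3.134, 0.0]
force: [0.7, -0.4, -2.9]
width: 0.126
gripper_force: 30.0
```

send_rows --increments '[[0,[0,0,0.1],[0,0,0]],[0,[0,0,0],[0,0,0]],[0,[0,0,0],[0,0,0]]]'

```text
clock: 11.65
position: [0.4764, -0.3124, 0.0261]
ee_rot: [0.216, 3.134, 0.0]
force: [-2.4, 1.9, 5.9]
width: 0.126
gripper_force: 30.0
```

send_rows --increments '[[2.8,[0,0,0],[0,0,0]],[2.8,[0,0,0],[0,0,0]],[2.8,[0,0,0],[0,0,0]],[2.8,[0,0,-1],[0,0,0]],[2.8,[0,0,-2],[0,0,0]]]'

```text
clock: 12.15
position: [0.4754, -0.312, 0.0553]
ee_rot: [-0.216, -3.132, -0.002]
force: [0.8, -0.1, 0.4]
width: 0.302
gripper_force: 0.0
```

send_rows --increments '[[2.8,[0,0,-4],[0,0,0]],[6,[0,0,-4],[0,0,0]],[6,[0,0,-4],[0,0,0]],[6,[0.4,3,0],[0,0,0]],[6,[0.4,4,0],[0,0,0]]]'

```text
clock: 12.65
position: [0.4784, -0.2438, 0.178]
ee_rot: [0.223, 3.13, -0.003]
force: [0.9, 0.5, 0.3]
width: 0.604
gripper_force: 0.0
```

send_rows --increments '[[6,[0.5,4,0],[0,0,0]],[6,[0.5,4,0],[0,0,0]],[6,[0.4,4,0],[0,0,0]],[6,[0.4,3.5,0],[0,0,0]],[6,[0.4,2.4,0],[0,0,0]]]'

```text
clock: 13.15
position: [0.4809, -0.059, 0.1765]
ee_rot: [0.213, 3.134, 0.001]
force: [-0.3, 0.0, -0.7]
width: 0.654
gripper_force: 0.0
```

send_rows --increments '[[6,[0,0,0],[0,0,0]],[6,[0,0,0],[0,0,0]]]'

```text
clock: 13.35
position: [0.4809, -0.0616, 0.1763]
ee_rot: [0.215, 3.134, -0.0]
force: [0.7, -1.0, -0.7]
width: 0.654
gripper_force: 0.0
```

```bash
python3 -c "
from h import *
plan([.4817,-.0617,.0885],82)
w=arm.get_image('wrist')[:,:,::-1]
cv2.imwrite('pics/w5.png',w)"
```

```text
clock 13.35 pos [ 0.4809 -0.0616  0.1763] turn [-0.     0.001  0.003] shift now-axes [-0.07  0.    8.78] shift turned-axes [-0.08  0.    8.78] toolz [ 0.001 -0.    -1.   ] tz [ 0.  0. -1.]
```

View pics/w5.png

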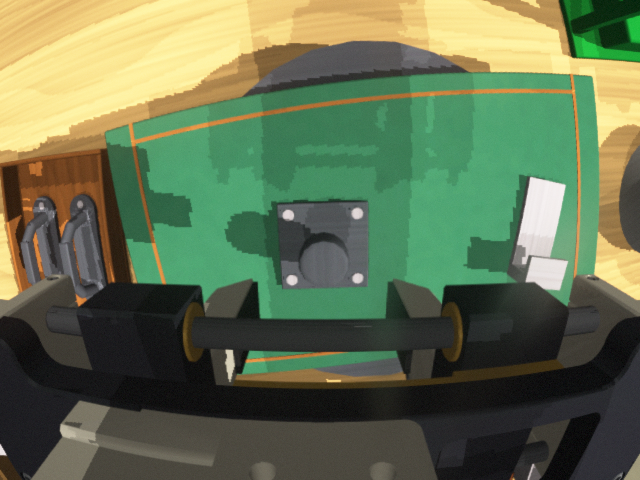

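The turn is centred between the fingers (knob at px (324,257)), and both handles lie in the tray. Grasping the turn.

send_rows --increments '[[6,[0,0,3],[0,0,0]],[6,[0,0,3],[0,0,0]],[6,[0,0,2],[0,0,0]],[6,[0,0,0.8],[0,0,0]],[6,[0,0,0],[0,0,0]]]'

```text
clock: 13.9
position: [0.4803, -0.0628, 0.0872]
ee_rot: [-0.219, -3.132, 0.001]
force: [0.7, 0.4, -0.5]
width: 0.653
gripper_force: 0.0
```

send_rows --increments '[[0,[0,0,0],[0,0,0]],[0,[0,0,0],[0,0,0]],[0,[0,0,0],[0,0,0]],[0,[0,0,0],[0,0,0]],[0,[0,0,0],[0,0,0]]]'

```text
clock: 14.4
position: [0.4813, -0.0616, 0.0883]
ee_rot: [0.216, 3.133, 0.0]
force: [-0.9, 1.2, 5.3]
width: 0.337
gripper_force: 30.0
```

send_rows --increments '[[0,[0,0,-2],[0,0,0]],[0,[0,0,-3.5],[0,0,0]],[0,[0,0,-3.5],[0,0,0]],[0,[0.4,3,0],[0,0,0]],[0,[0.4,4,0],[0,0,0]]]'

```text
clock: 14.9
position: [0.483, 0.0076, 0.1789]
ee_rot: [0.223, 3.131, -0.0]
force: [0.9, 0.2, -3.7]
width: 0.346
gripper_force: 30.0
```

send_rows --increments '[[0,[0.4,4,0],[0,0,0]],[0,[0.4,4,0],[0,0,0]],[0,[0.4,4,0],[0,0,0]],[0,[0.4,4,0],[0,0,0]],[0,[0.4,4,0],[0,0,0]]]'

```text
clock: 15.4
position: [0.4897, 0.2111, 0.1775]
ee_rot: [-0.216, -3.134, 0.001]
force: [1.5, -0.9, -1.6]
width: 0.341
gripper_force: 30.0
```

send_rows --increments '[[0,[0.4,4,0],[0,0,0]],[0,[0.4,4,0],[0,0,0]],[0,[0.4,4,0],[0,0,0]],[0,[0.2,2.3,0],[0,0,0]],[0,[0,0,0],[0,0,0]]]'

```text
clock: 15.9
position: [0.4944, 0.3577, 0.1769]
ee_rot: [-0.207, -3.133, -0.002]
force: [-0.6, -0.1, -1.9]
width: 0.344
gripper_force: 30.0
```

send_rows --increments '[[0,[0,0,0],[0,0,0]]]'

```text
clock: 16.0
position: [0.4955, 0.353, 0.1771]
ee_rot: [-0.215, -3.133, 0.002]
force: [1.2, -0.2, -2.0]
width: 0.342
gripper_force: 30.0
```

```bash
python3 -c "
from h import *
plan([.497,.353,.0195],82)
w=arm.get_image('wrist')[:,:,::-1]
cv2.imwrite('pics/w6.png',w)"
```

```text
clock 16.0 pos [0.4955 0.353  0.1771] turn [-0.001 -0.001  0.003] shift now-axes [-0.16  0.05 15.76] shift turned-axes [-0.15  0.02 15.76] toolz [-0.001 -0.001 -1.   ] tz [ 0.  0. -1.]
```

View pics/w6.png

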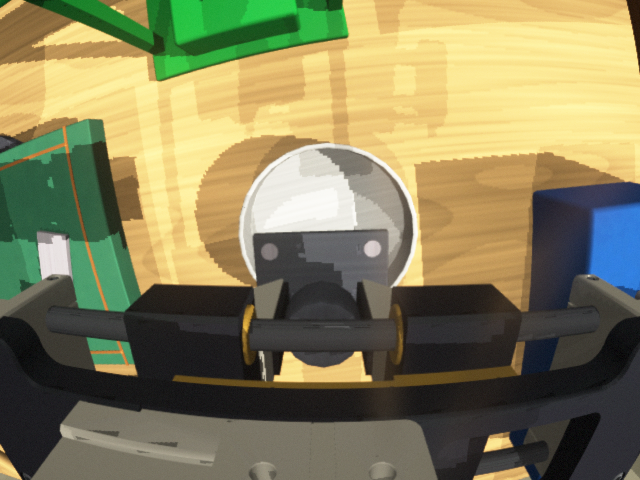

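The turn hangs over the tin (rim centre about px (328,225)), and the wrist view agrees with the top-view estimate. I'll check clearances by number before lowering.

```bash
python3 -c "
from h import *
s=arm.observe();print(s['joints'].round(3) if hasattr(s['joints'],'round') else s['joints'])
for z in(.1,.15): print('box',wcast((535,195),z).round(3),cast('top',(125,125),z).round(3),cast('top',(123,253),z).round(3))
for p in[(240,225),(416,225),(326,144)]: print('rim',wcast(p,.04).round(4))
print('plunger again, hood z .226', [cast('top',p,.226).round(4) for p in((246.2,153.1),(321,144.7))])
"
```

```text
[-0.776  0.45   0.101  1.683 -0.051  1.012  0.774]
box [0.476 0.508 0.1  ] [0.823 0.528 0.1  ] [0.482 0.522 0.1  ]
box [0.465 0.477 0.15 ] [0.802 0.506 0.15 ] [0.475 0.501 0.15 ]
rim [0.4817 0.2839 0.04  ]
rim [0.5019 0.4288 0.04  ]
rim [0.4269 0.3635 0.04  ]
plunger again, hood z .226 [array([0.6916, 0.1841, 0.226 ]), array([0.7054, 0.0086, 0.226 ])]
```

send_rows --increments '[[0,[-0.2,0.2,4],[0,0,0]],[0,[0,0,4],[0,0,0]],[0,[0,0,3.5],[0,0,0]],[0,[0,0,2.5],[0,0,0]],[0,[0,0,1.2],[0,0,0]]]'

```text
clock: 16.55
position: [0.4975, 0.3521, 0.0235]
ee_rot: [-0.219, -3.132, 0.005]
force: [-0.7, 0.1, -1.2]
width: 0.338
gripper_force: 30.0
```

send_rows --increments '[[0,[0,0,0.3],[0,0,0]],[0,[0,0,0.1],[0,0,0]],[0,[0,0,0],[0,0,0]],[0,[0,0,0],[0,0,0]]]'

```text
clock: 16.95
position: [0.499, 0.3554, 0.0231]
ee_rot: [0.216, 3.133, 0.002]
force: [0.2, -0.5, -2.2]
width: 0.339
gripper_force: 30.0
```

send_rows --increments '[[0,[0,0,0.1],[0,0,0]],[0,[0,0,0],[0,0,0]],[0,[0,0,0],[0,0,0]]]'

```text
clock: 17.25
position: [0.4983, 0.355, 0.021]
ee_rot: [0.216, 3.134, 0.0]
force: [0.5, 0.0, -2.3]
width: 0.34
gripper_force: 30.0
```

send_rows --increments '[[0,[0,0,0.15],[0,0,0]],[0,[0,0,0],[0,0,0]],[0,[0,0,0],[0,0,0]]]'

```text
clock: 17.55
position: [0.4982, 0.3548, 0.0191]
ee_rot: [-0.216, -3.134, 0.0]
force: [0.3, -0.3, -2.3]
width: 0.339
gripper_force: 30.0
```

send_rows --increments '[[0,[0,0,0.1],[0,0,0]],[0,[0,0,0],[0,0,0]],[0,[0,0,0],[0,0,0]]]'

```text
clock: 17.85
position: [0.4983, 0.3549, 0.0184]
ee_rot: [0.216, 3.134, 0.0]
force: [-0.3, -0.4, 1.5]
width: 0.344
gripper_force: 30.0
```

send_rows --increments '[[0,[0,0,0.05],[0,0,0]],[0,[0,0,0],[0,0,0]],[5,[0,0,0],[0,0,0]],[5,[0,0,0],[0,0,0]],[5,[0,0,0],[0,0,0]]]'

```text
clock: 18.35
position: [0.4984, 0.355, 0.0177]
ee_rot: [0.216, 3.134, 0.0]
force: [0.5, -0.1, -0.3]
width: 0.531
gripper_force: 0.0
```

send_rows --increments '[[5,[0,0,-1],[0,0,0]],[5,[0,0,-3],[0,0,0]],[5,[0,0,-4],[0,0,0]],[5,[0,0,-4.5],[0,0,0]],[5,[0,0,-4.5],[0,0,0]]]'

```text
clock: 18.85
position: [0.4981, 0.3546, 0.1901]
ee_rot: [0.217, 3.134, 0.0]
force: [0.6, 0.4, -0.1]
width: 0.545
gripper_force: 0.0
```

send_rows --increments '[[5,[0,0,-4.5],[0,0,0]],[4,[0,0,-4.5],[0,0,0]],[4,[0,0,0],[0,0,-0.11]],[4,[0,0,0],[0,0,-0.11]],[4,[0,0,0],[0,0,0]]]'

```text
clock: 19.35
position: [0.4983, 0.3548, 0.2788]
ee_rot: [-0.132, 3.138, 0.001]
force: [0.2, -0.8, -0.8]
width: 0.441
gripper_force: 0.0
```

Run:
```python
from h import *
plan([.58,.091,.26],94.5); plan([.636,.0915,.2],94.5,-32)
# turn in tin: check numerically in wrist image
w=arm.get_image('wrist')[:,:,::-1].copy(); cv2.imwrite('pics/w7.png',w)
t=cv2.imread('pics/top0.png'); c=t[155:176,278:300].astype(int)
print(c.mean(2).astype(int)); print((c[...,2]-c[...,0]))
for X in([.689,.0955,.115],[.694,.095,.115]): print(proj('top',np.array(X)))
```

```text
clock 19.35 pos [0.4983 0.3548 0.2788] turn [0.001 0.001 0.005] shift now-axes [ -5.93 -26.97   1.86] shift turned-axes [ -6.08 -26.94   1.88] toolz [ 0.001  0.001 -1.   ] tz [ 0.  0. -1.]
clock 19.35 pos [0.4983 0.3548 0.2788] turn [ 0.002 -0.558  0.005] shift now-axes [-11.51 -27.39   7.87] shift turned-axes [ -5.72 -27.33  12.86] toolz [ 0.001  0.001 -1.   ] tz [ 0.528  0.042 -0.848]
[[ 98  99  97 101 100 101  99  99  97  97  98  99  98  99  99 100  99  98
   97  98  98 100]
 [ 99  99  97  98 100  99  97 102 108 108 105  96  88  86  92 101  99  99
   97  98  97  97]
 [ 99  98  98 100  98 100 107 119 117 108  99  89  81  71  72  82  95  99
   98  98  97  98]
 [100  97 100  99  99 107 119 122 118 118 115 110  97  80  59  59  80 102
   99 100 100  97]
 [ 99 100 102  99 109 124 134 126 106 107 106 105 102  99  85  63  57  66
   85  89  83 101]
 [ 99  98 100 101  86  72  83  80  75  91 104 103 101 103 101  89  64  53
   62  65  65  83]
 [102 100 100 104  89  67  69  70  64  60  70  85  97 102 102 100  84  58
   59  63  61  63]
 [ 69  69  86  92  70  69  67  63  61  62  64  67  65  63  
[... 2049 characters left out ...]
  2  4  0  0  0  0 -1]
 [ 2  1  1  2  1 -1  0  2 -1  0  0 -1  1  1  0  1  3  3  1  0  0 -1]
 [-7 -4  0  1  0  0  0  1  0  1 -1  0  1  1  1  0  3  1 -1 -1 -1  0]
 [-8 -9 -5  1  0  0  0  1  0  0  0  0  0  1 -1  1  2  1  1  2 -2  0]
 [-7 -6 -7 -4 -3 -2 -1  0  0  0  1  0  1  0  0  1  4  2 -2  0  0  0]
 [-7 -7 -9 -6 -4 -3 -1 -1  0 -1  2  1  1  0  1  3  2  2 -1 -1  1  2]
 [-7 -8 -8 -6 -4 -4 -2  1  1  1  2  1  0  1  2  4  2  3  1  2  2  1]
 [-7 -6 -7 -6 -4 -4 -4 -4 -1  0  1 -2  1 -2 -2  2  4  2  3  2  4  4]
 [-7 -5 -4 -6 -5 -5 -4 -5 -3 -3 -2 -3 -1 -2 -1  2  4  6  5  5  4  5]
 [-5 -3 -2 -2 -2 -1 -1  0  1  3  2  3  4  5  4  3  6  4  6  6  7  8]]
[288.58968432 166.5701423 ]
[288.75003029 164.67260387]
```

send_rows --increments '[[4,[-0.8,-3.5,0.2],[0,0,0]],[4,[-0.9,-4,0.3],[0,0,0]],[4,[-0.9,-4,0.3],[0,0,0]],[4,[-0.9,-4,0.3],[0,0,0]],[4,[-0.9,-4,0.3],[0,0,0]]]'

```text
clock: 19.9
position: [0.5582, 0.1625, 0.2636]
ee_rot: [0.123, -3.139, 0.0]
force: [0.2, 0.4, -0.4]
width: 0.435
gripper_force: 0.0
```

send_rows --increments '[[4,[-0.9,-4,0.3],[0,0,0]],[4,[-0.7,-3.5,0.2],[0,0,0]],[4,[0,0,0],[0,-0.14,0]],[4,[0,0,0],[0,-0.14,0]],[4,[0,0,0],[0,-0.14,0]]]'

```text
clock: 20.4
position: [0.5805, 0.0904, 0.2593]
ee_rot: [-0.105, 2.714, 0.027]
force: [0.2, -0.8, -0.9]
width: 0.436
gripper_force: 0.0
```

send_rows --increments '[[4,[0,0,0],[0,-0.14,0]],[4,[0,0,0],[0,0,0]],[4,[0,0,0],[0,0,0]]]'

```text
clock: 20.7
position: [0.5793, 0.0906, 0.2586]
ee_rot: [-0.104, 2.583, 0.03]
force: [1.3, 0.1, 0.8]
width: 0.437
gripper_force: 0.0
```

Run:
```python
from h import *
plan([.636,.0915,.2],94.5,-32)
```

```text
clock 20.7 pos [0.5793 0.0906 0.2586] turn [ 0.002 -0.002  0.002] shift now-axes [-1.71 -0.37  7.96] shift turned-axes [-1.69 -0.35  7.96] toolz [ 0.527  0.043 -0.849] tz [ 0.528  0.042 -0.848]
```

send_rows --increments '[[0,[-0.7,-0.2,2.5],[0,0,0]],[0,[-0.5,-0.1,2.5],[0,0,0]],[0,[-0.5,0,2],[0,0,0]],[0,[0,0,1],[0,0,0]],[0,[0,0,0],[0,0,0]]]'

```text
clock: 21.2
position: [0.6385, 0.0922, 0.1992]
ee_rot: [-0.104, 2.582, 0.029]
force: [-1.6, -0.1, -0.3]
width: 0.049
gripper_force: 0.0
```

send_rows --increments '[[0,[0,0,0],[0,0,0]],[0,[0,0,0],[0,0,0]]]'

```text
clock: 21.4
position: [0.6373, 0.0924, 0.201]
ee_rot: [-0.105, 2.579, 0.031]
force: [-0.1, -0.7, -0.4]
width: 0.001
gripper_force: 0.0
```

Run:
```python
from h import *
plan([.689,.0955,.115],94.5,-32); print(arm.observe()['width'])
p=arm.camera_params("wrist");K,R,t=[np.array(p[k]) for k in("camera_matrix","R","t")]
def wp(X):
    c=R@X+t;r=np.arctan2(np.hypot(c[0],c[1]),c[2]);u=c[:2]/np.hypot(c[0],c[1])*r;return K[:2,2]+[K[0,0]*u[0],K[1,1]*u[1]]
q=wp(np.array([.689,.0955,.115]));print(q)
w=arm.get_image('wrist').astype(int);a,b=q.astype(int)
print(w[b-40:b+24:3,a-45:a+46:4].mean(2).astype(int))
```

```text
clock 21.4 pos [0.6373 0.0924 0.201 ] turn [0.002 0.002 0.003] shift now-axes [ 0.19 -0.12 10.03] shift turned-axes [ 0.17 -0.1  10.03] toolz [ 0.53   0.044 -0.847] tz [ 0.528  0.042 -0.848]
0.0013128728737966963
[321.82470519 239.63222254]
[[118 117 118 116 113 116 116 117  90  92  88  84  85  88  87  99 157 158
  169 186 191 189 185]
 [119 118 118 119 112 117 117 114  89  80  83  92  89  90  88  86  94  92
   94 138 190 188 184]
 [117 113 114 113 114 113 118 111  76  82 158 204 205 210 169  93  83  89
   98 114 121 157 185]
 [128 116 115 114 116 118 115  96  85 154 189 205 204 206 205 205 106  93
  106 113 116 114 117]
 [187 122 114 114 112 112 116  76 146 153 155 204 210 210 209 211 199  96
  113 114 115 112 117]
 [185 186 187 120 112 115 116 117 155 154 154 134 111 179 210 213 214 181
  110 116 114 112 115]
 [186 190 186 185 143 114 106 148 151 129 102 128 172 126 113 180 215 218
  164 113 115 112 114]
 [186 186 189 188 191 140 100 154  97 110 194 213 215 218 215 137 187 214
  185 183 142 128 112]
 [187 187 186 186 183 185 140 146 108 191 213 217 215 217 217 219 164 175
  172 188
[... 575 characters left out ...]
189 189 186 186 186]
 [193 190 193 194 194 186 169 133 154 159 203 214 213 214 215 219 221 195
  163 161 161 160 163]
 [215 215 216 216 214 216 198 193 150 152 154 157 186 216 217 219 228 147
  142 142 109 129 147]
 [198 198 201 215 198 198 198 197 168 150 155 152 150 157 202 210 208 149
  152 137 114 114 145]
 [197 197 197 200 196 200 201 201 200 167 151 153 149 152 154 207 145 121
  120 113 113 112 148]
 [191 191 193 193 191 191 192 190 192 192 170 136 105 134 104 109 109 111
  111 110 111 111 144]
 [187 184 183 188 190 187 188 196 198 196 194 208 206 205 124 125 113 112
  109 109 116 113 142]
 [ 85  84  82  87  98  85 104 102 104 107 170 165 182 164 115 114 110 113
  110 110 109 117 144]]
```

The predicted plunger point (322,240) falls on the measured disc centre, about (325,237), so the aim is good to about 2 mm. Pressing.

send_rows --increments '[[0,[0.2,0,3],[0,0,0]],[0,[0,0,3],[0,0,0]],[0,[0,0,2],[0,0,0]],[0,[0,0,1],[0,0,0]],[0,[0,0,0],[0,0,0]]]'

```text
clock: 21.95
position: [0.6827, 0.0957, 0.1236]
ee_rot: [-0.107, 2.581, 0.029]
force: [0.3, 0.1, 0.5]
width: 0.001
gripper_force: 0.0
```

send_rows --increments '[[0,[0,0,0.4],[0,0,0]],[0,[0,0,0.4],[0,0,0]],[0,[0,0,0.4],[0,0,0]],[0,[0,0,0],[0,0,0]]]'

```text
clock: 22.35
position: [0.689, 0.0966, 0.1151]
ee_rot: [-0.106, 2.58, 0.03]
force: [-0.8, 0.4, 2.8]
width: 0.003
gripper_force: 1.2
```

Run:
```python
from h import *
plan([.689,.0955,.115],94.5,-32); print(arm.observe()['force'])
```

```text
clock 22.35 pos [0.689  0.0966 0.1151] turn [0.002 0.002 0.003] shift now-axes [ 0.01 -0.11  0.  ] shift turned-axes [ 0.01 -0.11  0.  ] toolz [ 0.53   0.043 -0.847] tz [ 0.528  0.042 -0.848]
[-0.78373894  0.41403085  2.81703693]
```

Contact is where expected. Going down the 12 mm.

send_rows --increments '[[0,[0,0,0.4],[0,0,0]],[0,[0,0,0.4],[0,0,0]],[0,[0,0,0.3],[0,0,0]],[0,[0,0,0],[0,0,0]],[0,[0,0,0],[0,0,0]]]'

```text
clock: 22.85
position: [0.6942, 0.097, 0.1063]
ee_rot: [-0.106, 2.579, 0.03]
force: [-9.0, -0.1, 10.2]
width: 0.007
gripper_force: 6.4
```

send_rows --increments '[[0,[0,0,0.15],[0,0,0]],[0,[0,0,0],[0,0,0]],[0,[0,0,0],[0,0,0]]]'

```text
clock: 23.15
position: [0.6945, 0.0971, 0.1059]
ee_rot: [-0.106, 2.579, 0.03]
force: [-20.8, -1.7, 25.1]
width: 0.002
gripper_force: 16.2
```

send_rows --increments '[[0,[0,0,0],[0,0,0]],[0,[0,0,0],[0,0,0]],[0,[0,0,0],[0,0,0]],[0,[0,0,0],[0,0,0]],[0,[0,0,0],[0,0,0]]]'

```text
clock: 23.65
position: [0.6945, 0.097, 0.1059]
ee_rot: [-0.106, 2.579, 0.03]
force: [-20.9, -2.3, 25.3]
width: 0.004
gripper_force: 16.2
```

send_rows --increments '[[0,[0,0,-0.5],[0,0,0]],[0,[0,0,-0.5],[0,0,0]],[0,[0,0,-1],[0,0,0]],[0,[0,0,-2],[0,0,0]],[0,[0,0,-3],[0,0,0]]]'

```text
clock: 24.15
position: [0.6574, 0.0942, 0.1624]
ee_rot: [-0.107, 2.583, 0.03]
force: [0.8, -0.5, 0.0]
width: 0.007
gripper_force: 0.0
```

send_rows --increments '[[0,[0,0,-3],[0,0,0]],[0,[0,0,-3],[0,0,0]],[0,[0,0,-3],[0,0,0]],[0,[0,0,0],[0,0,0]],[0,[0,0,0],[0,0,0]]]'

```text
clock: 24.65
position: [0.6109, 0.09, 0.2399]
ee_rot: [-0.105, 2.579, 0.03]
force: [-0.0, 0.4, -0.3]
width: 0.002
gripper_force: 0.0
```

Run:
```python
from h import *
# check by number: screws/plates in tin and tray, and plunger disc back up, against first pictures
a=cv2.imread('pics/top0.png').astype(int);b=arm.get_image('top')[:,:,::-1].astype(int)
cv2.imwrite('pics/end.png',b)
d=np.abs(a-b).max(2)
for n,(x0,y0,x1,y1) in dict(keeper=(272,225,300,266),turnscrew=(160,160,240,182),latch=(412,155,492,180),tin=(165,218,228,280),tray=(424,203,494,300)).items():
    print(n,(d[y0:y1,x0:x1]>40).mean().round(3))
H=cv2.cvtColor(b.astype(np.uint8),cv2.COLOR_BGR2HSV)
for n,(x0,y0,x1,y1),z in(("tray",(430,210,486,290),.01),("tin",(172,222,220,274),.01)):
    m=np.zeros((480,640),np.uint8);m[y0:y1,x0:x1]=((d>25)&(H[...,2]<110)&(H[...,1]<90))[y0:y1,x0:x1]
    for c in cv2.findContours(m,cv2.RETR_EXTERNAL,cv2.CHAIN_APPROX_NONE)[0]:
        if cv2.contourArea(c)>80:
            p=np.array([cast("top",q,z)[:2] for q in c[:,0].astype(float)]);print(n,np.round(cv2.minAreaRect((p*1000).astype(np.float32))[0]),np.round(cv2.minAreaRect((p*1000).astype(np.float32))[1]))
s=arm.observe();print(s['clock'],s['force'],s['position'])
```

```text
keeper 0.527
turnscrew 0.0
latch 0.0
tin 0.158
tray 0.167
tray [ 467. -369.] [ 35. 125.]
tray [ 476. -312.] [ 35. 123.]
tin [498. 341.] [87. 65.]
24.7 [-0.81510354 -1.19589405  0.00525619] [0.61077387 0.08993613 0.23884348][ WARN:0@1.115] global loadsave.cpp:1063 imwrite_ Unsupported depth image for selected encoder is fallbacked to CV_8U.
```

```bash
python3 -c "
from cell import arm
print(arm.sign_off())"
```

```text
the job is handed in; nothing more can be done
None
```

The job is handed in at 24.7 s: both bow handles are flat in the oblong tray, the cupboard turn is flat in the round tin, and the plunger was pressed to its stop, held for about 0.5 s and released. The keeper, turnscrew and thumb latch were not touched; the last image confirms this for the turnscrew and latch, but the arm hid the keeper from view.

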